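Wake and zero the bench scale

ROBOT

A 7-joint arm with a two-finger parallel gripper is mounted at the origin on the work surface. World frame = base frame: x ahead of the robot, y to its left, z up, the work surface at z = 0. Lengths are in m, angles in rad, forces in N, time in s.
With the tool pointing down it reaches from about 0.4 to 0.85 m from the base axis. Payload 4.5 kg.
Tool frame: the origin (TCP) lies between the finger pads, 19 mm behind the fingertips; this is the grasp point; z points along the fingers, y is the line along which they close (so a half turn about z gives the same grasp; the last joint's range is limited). The gripper opens to 88 mm and grips with 3 to 60 N. Pads are 18 mm wide; open, the fingers measure 123 mm over their backs; the gripper's body (75 mm by 187 mm) begins 45 mm behind the grasp point.
Start: joints at [1.358, 0.689, -0.195, 1.565, 0.157, 0.902, -0.215], TCP at [0.153, -0.606, 0.257] pointing down, gripper open.
Joint ranges: [-3.01, 3.01], [-0.46, 2.08], [-1.47, 1.51], [0.13, 2.56], [-1, 4.14], [0.04, 2.09], [-2.66, 2.66]. Speed limits (rad/s): [2.57, 2.57, 3.14, 3.14, 3.14, 3.14, 3.14].

INTERFACE

Orientations are given as a unit quaternion [x, y, z, w].
In Python, from plant import r, optics gives the robot as it stands.
- The arm moves only by the tool servo_tool, never from a script. Its arguments are lists of equal length, an entry for each row: "translation": the shift along the tool's x, y, z in m, a list of three; "turn": the turn, a rotation vector about the tool's x, y, z in rad, a list of three. In form: {"translation": [[dx, dy, dz], ...], "turn": [[rx, ry, rz], ...]}. A call has 1 to 10 rows; each row shifts and turns the commanded pose from where the row before left it, along the tool's axes as they then stand; what a row does not reach is not made up. A row lasts 1/8 s, in which the tool goes at most 62.5 mm and 10.7 degrees, less where a joint would pass 70% of its speed; a pose out of reach is approached as far as the arm can. A call is refused whole if a number of a shift passes 0.0625 or a number of a turn 0.188, either way. A call with a gripper value outside its range is refused whole. "grip" is the opening, from 0 (shut) to 1 (fully open), set as the call begins (left out, the last holds). The fingers move at their own pace and stop on an object; "grip_force" is the grip in N (left out, the last holds). Time passes only in rows, so rows that do not move let the fingers close. It gives the time, the measured TCP pose, the force, the opening and the grip force at its end, in the units of the state.
- r.get_state(): the state, without advancing time (a new reading comes with each control period).
- optics.snapshot(name): name is "scene" or "top" or "wrist"; returns a dict with "img" (420x560x3 uint8, red, green, blue), "z_map" (420x560 float32, m along the optical axis (not along the pixel's ray), 0 where there is no reading), "mtx" (3x3 intrinsics, pixels), "R" (3x3) and "t" (3): a world point X has camera coordinates R X + t. Camera axes: x right, y down, z forward; pixel columns grow to the right and rows downward; lengths in m; the calibration is good to about 2 mm. The wrist camera is an equidistant fisheye: a pixel r from the principal point sees the ray r / f radians off the axis. A picture is of the moment at which its call begins.
- r.finish_job(): hands the job in; it is judged then, once.
The state is a dict: "clock": time; "q": joint angles; "qd": joint speeds; "joint_torque": joint torques, N m; "tool_pos": TCP position; "eef_rot": TCP orientation; "contact_force": force on the tool from outside, world axes, zero at the start; "moment": the same for the moment, N m; "opening": opening from 0.0 (shut) to 1.0 (fully open); "finger_force": force on a finger pad.
Only numpy, scipy, OpenCV 4.12 (cv2) and the standard library are available. Lean on these libraries where they do the work, as an engineer would, in place of code of your own. Each camera call takes 0.05 s, during which the arm holds its last target. There are 200 camera calls.

TASK

Get the bench scale ready for weighing spray cans, by light fingertip touches only: first press the green power key well in (it stays in), then press lightly on the middle of the steel pan so that it dips and let it spring back up, and last press the blue zero key well down and let it come back out. Do not press the red key, never push hard, leave the pan and the blue key alone until the power is on, and leave the cans, the loose cap and the brass weight standing where they are.

Things in the scene. Friction and masses are not known exactly. Their poses are not given: they have to be found in the camera images.
- scale: Bench scale, fixed to the table: white housing 270 mm deep (its x) by 210 mm wide (its y), top face 55 mm above the table. Origin under its centre on the table. Key strip along its -x (robot) side: three keys in a row, centres at x = -100 mm and y = -56, 0, +56 mm; which colour sits in which place varies. Green display window at x = -53 mm. Steel pan on its +x side, centre at x = +50 mm.
- pan_mid (a point): Centre of the upper face of the steel weighing pan, a flat plate 150 mm (scale x) by 170 mm (scale y), 6 mm thick, its upper face 70 mm above the table at rest. It moves down with the pan.
- pan (a joint): How far the pan is pushed down, m: 0 at rest, at most 0.008. Springy: begins to dip at about 0.5 N, fully down at about 5 N, then on a hard stop; comes back up by itself.
- key_green (a joint): How far the green power key is in, m: 0 out (off), on from 0.004, hard stop at 0.008. It starts to slide at about 3 N, the force rising to about 5.5 N when fully in, and it stays where it is left (friction holds it).
- key_green_top (a point): The green power key: round flat-topped cap, 26 mm diameter, on a 36 mm black bezel on the scale's key strip. This point is the centre of its top face (68 mm above the table when out, the cap standing 10 mm proud of the bezel); it moves down with the key.
- key_blue (a joint): How far the blue zero key is in, m: 0 out, at most 0.008. Spring: starts at about 0.5 N, fully in at about 4.5 N, comes back by itself.
- key_blue_top (a point): The blue zero key: round flat-topped cap, 26 mm diameter, on a 36 mm black bezel on the scale's key strip. This point is the centre of its top face (68 mm above the table when out, the cap standing 10 mm proud of the bezel); it moves down with the key.
- key_red (a joint): How far the red key is in, m: 0 out, at most 0.008. Same spring as the blue one. To be left alone.
- key_red_top (a point): The red key: round flat-topped cap, 26 mm diameter, on a 36 mm black bezel on the scale's key strip. This point is the centre of its top face (68 mm above the table when out, the cap standing 10 mm proud of the bezel); it moves down with the key.
- key_green_base: Bezel of the green key with the key in it: 36 mm diameter, 4 mm high, fixed on the scale's top. Origin at the centre of its underside, 55 mm above the table.
- key_blue_base: Bezel of the blue key with the key in it: as the green one.
- key_red_base: Bezel of the red key with the key in it: as the green one.
- can_blue: Blue spray can, loose, standing: 52 mm diameter, 163 mm high with its red cap (38 mm diameter), 0.3 kg. Origin at the centre of its underside. Stands beside the scale.
- can_white: White spray can, loose, standing: same size as the blue one. Origin at the centre of its underside. Stands beside the scale.
- cap: Loose red plastic cap, open side up: 42 mm diameter, 30 mm high. Origin at the centre of its underside, on the table beside the scale.
- weight: Loose brass calibration weight: 32 mm diameter, 48 mm high with its knob, 0.2 kg. Origin at the centre of its underside, on the table beside the scale.
Things that resemble listed ones, but are neither listed nor needed, are in the scene too. What is shaped like the can_white but orange or pink is not meant.

How it is judged:
On the way, in this order (a step that is already met when the one before it is completed fails the run):
1. the green key is pressed in (more than 4 mm) (value of joint key_green above 0.004 m), for 0.05 s.
2. the pan dips more than 2 mm with the TCP within 40 mm (horizontally) of its middle (value of joint pan above 0.002 m and horizontal distance between the grasp point and pan_mid below 0.04 m), for 0.05 s.
3. the blue key is pressed more than 3 mm in, with the pan back up (value of joint key_blue above 0.003 m and value of joint pan below 0.0015 m), for 0.05 s.
At the end, for the whole second after the job is handed in: The green key is in (more than 4 mm); the blue key, the red key and the pan are back up (within 1.5 mm); the two cans, the loose cap and the weight stand upright within 15 mm of where they began (value of joint key_green above 0.004 m and value of joint each of key_blue, key_red, pan below 0.0015 m and distance of each of can_blue, can_white, cap, weight from where it was at the start of the episode below 0.015 m and angle between each of can_blue, can_white, cap, weight's own z axis and vertical below 0.3 rad); the robot touches nothing.
It fails at once if the red key is pressed (more than 2 mm) (value of joint key_red above 0.002 m).
It fails at once if the pan or the blue key is pressed (more than 2 mm) while the green key is not yet in (value of joint key_green below 0.003 m and value of joint any of pan, key_blue above 0.002 m).
It fails at once if the scale, its pan or a key is pushed harder than 30 N (contact force between anything else and scale above 30 N or contact force between anything else and key_green_base above 30 N or contact force between anything else and key_blue_base above 30 N or contact force between anything else and key_red_base above 30 N).
It fails at once if the arm or the gripper's body, rather than the fingers, pushes the scale or a key (over 2 N) (contact force between the arm and scale above 2 N or contact force between the arm and key_green_base above 2 N or contact force between the arm and key_blue_base above 2 N or contact force between the arm and key_red_base above 2 N).
It fails at once if a can, the loose cap or the weight is moved more than 15 mm, tipped or lifted (distance of any of can_blue, can_white, cap, weight from where it was at the start of the episode above 0.015 m or angle between any of can_blue, can_white, cap, weight's own z axis and vertical above 0.3 rad).
It also fails if it takes over 48 s, if anything falls off the work surface, if the arm or the gripper's body presses on something with over 40 N, if the wrist force passes 120 N, or if a joint passes its speed limit or range.

## Working session

There is one attempt and no reset: what is moved stays moved. The work goes in short steps, Python scripts to look and compute and a tool call to move; the robot and the scene stay as the last step left them, time stands still between calls to the robot, and variables do not carry over. Pictures are saved under pics/ and viewed, at most 10 in all, crops included, and the job is handed in when it is done.

Besides the shell and the picture viewer there is one more tool, called after ">>>" as name(argument=value, ...) on one line, values as JSON. servo_tool: Moves the arm, as the interface text tells. Its arguments: {"type":"object","properties":{"translation":{"type":"array"},"turn":{"type":"array"},"grip":{"type":"number"},"grip_force":{"type":"number"}},"required":["translation","turn"]}

```bash
mkdir -p pics; cat > h.py <<'E'
import numpy as np, cv2
from plant import r, optics
def pts(s):
    z=s["z_map"]; v,u=np.mgrid[:z.shape[0],:z.shape[1]]
    K=s["mtx"]; c=np.stack([(u-K[0,2])/K[0,0]*z,(v-K[1,2])/K[1,1]*z,z],-1)
    return (c-s["t"])@s["R"]
E
python3 - <<'E'
from h import *
a=optics.snapshot("top"); b=optics.snapshot("scene")
np.savez("s0.npz",**{"top_"+k:v for k,v in a.items()},**{"scene_"+k:v for k,v in b.items()})
cv2.imwrite("pics/top0.png",a["img"][...,::-1]); cv2.imwrite("pics/scene0.png",b["img"][...,::-1])
st=r.get_state(); print(st)
for s in(a,b): print(s["mtx"],s["R"],s["t"], -s["R"].T@s["t"])
E
```

```text
{'clock': 0.1, 'q': array([ 1.35779716,  0.68986315, -0.19450143,  1.56622644,  0.15727525,
        0.90246663, -0.21512584]), 'qd': array([-6.18040733e-04, -2.58120206e-03,  8.63065173e-05, -2.77427818e-03,
        6.77517928e-04,  1.71612908e-04,  9.10577085e-04]), 'joint_torque': array([-3.76343916e-03, -5.28499711e+01, -1.27197616e+00, -1.53837883e+01,
       -5.26232400e-02,  1.99127280e-03,  8.26418272e-05]), 'tool_pos': array([ 0.1525193 , -0.60556882,  0.2567164 ]), 'eef_rot': array([ 9.92394448e-01,  1.23096053e-01, -1.49751027e-04, -7.74382917e-04]), 'contact_force': array([-0.03836714,  0.24238382, -0.85481679]), 'moment': array([-0.02597956,  0.0253359 ,  0.03624315]), 'finger_force': 0.0, 'opening': 1.0015862910678643}
[[420.83497376   0.         272.34233946]
 [  0.         420.83497376 210.37996376]
 [  0.           0.           1.        ]] [[-4.88342120e-04 -9.99899875e-01 -1.41421907e-02]
 [-9.84701698e-01  2.94507074e-03 -1.74223683e-01]
 [ 1.74247889e-01  1.38407584e-02 -9.84604543e-01]] [0.04688101 0.61762391 0.68372054] [0.48906134 0.03559416 0.78146206]
[[462.5795542    0.         287.17312393]
 [  0.         462.5795542  215.28573122]
 [  0.           0.           1.        ]] [[-0.03276307  0.99943884 -0.00696999]
 [ 0.6371906   0.0155143  -0.7705501 ]
 [-0.77000956 -0.0296868  -0.63734133]] [-0.01356775 -0.34418783  1.47809663] [1.35701727 0.06277994 0.67674354]
```

View pics/top0.png

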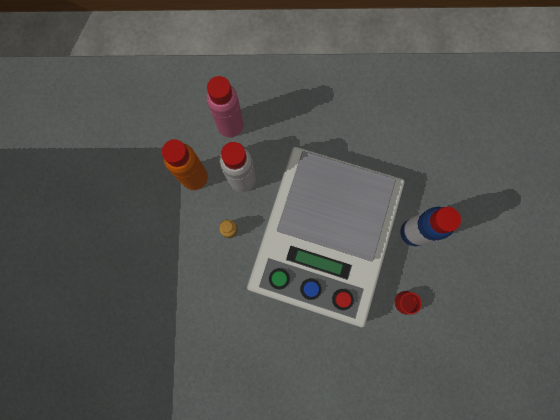

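View pics/scene0.png

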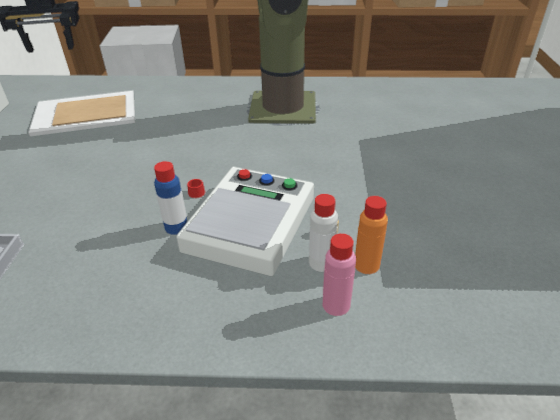

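The top view shows the round green key at (279,278), blue at (311,289) and red at (343,300), with the pan middle near (340,205). The scene view agrees: green (289,184), blue (266,179), red (244,175).

Possible mix-ups:
- **Green:** key (279,278) or the display window (319,262). The key is the round one.
- **Blue:** key (311,289) or the can (435,225).
- **Red:** key (343,300), the loose cap (407,302), or the can tops.

The white can is at (237,165); the orange (185,165) and pink (225,105) cans are decoys. The brass weight is at (228,229).

```bash
cat > m.py <<'E'
from h import *
d=np.load("s0.npz")
def ray(s,uv,h):
    K,R,t=s["mtx"],s["R"],s["t"]; o=-R.T@t
    w=R.T@np.linalg.solve(K,[uv[0],uv[1],1]); return o+w*(h-o[2])/w[2]
out={}
for cam in("top","scene"):
    s={k:d[cam+"_"+k] for k in("img","z_map","mtx","R","t")}; P=pts(s)
    hsv=cv2.cvtColor(s["img"],cv2.COLOR_RGB2HSV)
    for n,lo,hi in(("green",50,80),("blue",105,125),("red",0,5)):
        m=cv2.inRange(hsv,(lo,120,50),(hi,255,255))
        if n=="red": m|=cv2.inRange(hsv,(175,120,50),(180,255,255))
        k,l,st,c=cv2.connectedComponentsWithStats(m)
        for i in range(1,k):
            if st[i,4]<40: continue
            p=np.median(P[l==i],0)
            print(cam,n,c[i].round(1),st[i,2:],"depth",p.round(4),"ray68",ray(s,c[i],.068).round(4))
    if cam=="top":
        z=P[...,2]; x=P[...,0];
        m=((abs(z-.070)<.004)&(hsv[...,1]<60)&(hsv[...,2]>90)).astype(np.uint8)
        k,l,st,c=cv2.connectedComponentsWithStats(m); i=1+st[1:,4].argmax()
        cn=cv2.findContours((l==i).astype(np.uint8),0,2)[0]; cn=max(cn,key=cv2.contourArea)
        w=np.array([ray(s,q,.07)[:2] for q in cn[:,0]],np.float32); print("pan",cv2.minAreaRect(w),np.median(P[l==i],0))
        for n,b in(("all>0.085",z>.085),("z.01-.05",(z>.012)&(z<.05))):
            k,l,st,c=cv2.connectedComponentsWithStats(((b)&(P[...,0]<.85)).astype(np.uint8))
            for i in range(1,k):
                if st[i,4]>60: print(n,c[i].round(),st[i,4],P[l==i].min(0).round(3),P[l==i].max(0).round(3))
        cv2.imwrite("pics/crop.png",cv2.resize(s["img"][230:330,230:430,::-1],None,fx=4,fy=4))
E
python3 m.py
```

```text
top green [318.4 262. ] [ 46  23 447] depth [ 0.5274 -0.0323  0.0575] ray68 [ 0.5268 -0.0319  0.068 ]
top green [278.8 278.3] [ 15  16 185] depth [0.5003 0.0346 0.0693] ray68 [0.4999 0.0349 0.068 ]
top blue [429.2 225.8] [ 34  33 438] depth [ 0.5771 -0.1973  0.129 ] ray68 [ 0.5878 -0.2213  0.068 ]
top blue [310.6 288.7] [ 16  16 203] depth [ 0.4822 -0.0184  0.0691] ray68 [ 0.4828 -0.0181  0.068 ]
top red [219.3  90. ] [ 26  29 576] depth [0.7922 0.1283 0.1625] ray68 [0.8378 0.142  0.068 ]
top red [174.9 152.4] [ 27  28 559] depth [0.6899 0.1943 0.1627] ray68 [0.72   0.2182 0.068 ]
top red [233.3 154.9] [ 25  27 534] depth [0.6849 0.1043 0.1628] ray68 [0.715  0.1145 0.068 ]
top red [445.3 219.7] [ 31  26 637] depth [ 0.5837 -0.2113  0.1631] ray68 [ 0.5983 -0.2493  0.068 ]
top red [407.7 302.4] [ 27  23 504] depth [ 0.4586 -0.1949  0.009 ] ray68 [ 0.4605 -0.1778  0.068 ]
top red [343.  299.2] [ 17  16 210] depth [ 0.4659 -0.0711  0.0692] ray68 [ 0.4655 -0.0713  0.068 ]
pan ((0.624923050403595, -0.0644640251994133), (0.1695510745048523, 0.14987525343894958), 72.11797332763672) [ 0.62243
[... 993 characters left out ...]
.068 ]
scene blue [173.8 227.5] [ 22  14 154] depth [ 0.6107 -0.2122  0.0191] ray68 [ 0.6657 -0.1917  0.068 ]
scene red [164.  171.2] [ 20  20 329] depth [ 0.5988 -0.2118  0.1601] ray68 [ 0.4668 -0.2591  0.068 ]
scene red [243.9 173.9] [13 10 95] depth [ 0.4736 -0.0705  0.068 ] ray68 [ 0.4738 -0.0709  0.068 ]
scene red [195.4 188. ] [ 18  19 266] depth [ 0.4711 -0.1924  0.0196] ray68 [ 0.5314 -0.1732  0.068 ]
scene red [324.3 204.8] [ 20  23 399] depth [0.7011 0.1044 0.1619] ray68 [0.5848 0.112  0.068 ]
scene red [374.8 207. ] [ 22  23 421] depth [0.7052 0.1954 0.1617] ray68 [0.5896 0.2181 0.068 ]
scene red [341.  246.5] [ 23  27 513] depth [0.8097 0.1285 0.1621] ray68 [0.7123 0.1401 0.068 ]
```

View pics/crop.png

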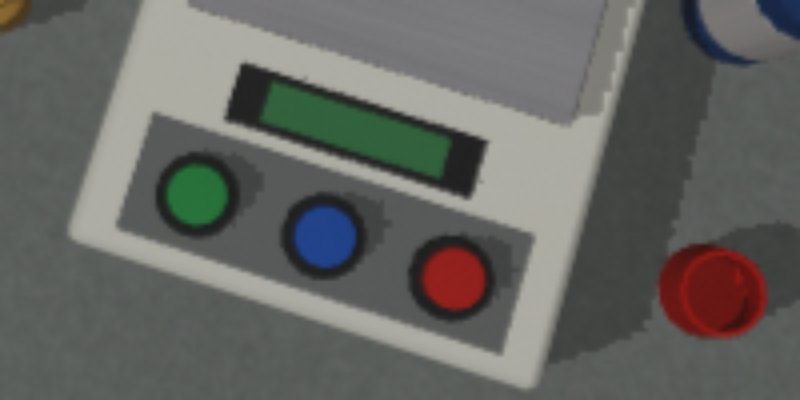

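The crop confirms it: the round green key is at crop (197,195), separate from the display window, with blue at (325,237) and red at (450,280). The key spacing measures 56 mm. Pan centre minus blue key is 150 mm along the scale's x axis, which sits at -18°, and the heights match. I'm trusting the top view, because the scene mask is biased by the visible sides of the keys. Next: close the fingers, align the tool and travel high.

>>> servo_tool(translation=[[0,0,0],[0,0,0],[0,0,0],[0,0,0],[0.029,-0.054,0],[0.029,-0.054,0],[0.029,-0.054,0],[0.029,-0.054,0],[0.029,-0.054,0],[0.029,-0.054,0]], turn=[[0,0,0.14],[0,0,0.14],[0,0,0.14],[0,0,0.14],[0,0,0],[0,0,0],[0,0,0],[0,0,0],[0,0,0],[0,0,0]], grip=0, grip_force=10)

```text
clock: 1.35
tool_pos: [0.4192, -0.3498, 0.2572]
eef_rot: [0.988, -0.156, -0.0, -0.0]
contact_force: [0.6, -0.3, 0.4]
opening: 0.004
finger_force: 0.0
```

>>> servo_tool(translation=[[-0.005,-0.049,0],[-0.005,-0.049,0],[-0.005,-0.049,0],[-0.005,-0.049,0],[-0.005,-0.049,0],[-0.005,-0.049,0],[-0.005,-0.049,0],[-0.005,-0.049,0],[0,0,0],[0,0,0]], turn=[[0,0,0],[0,0,0],[0,0,0],[0,0,0],[0,0,0],[0,0,0],[0,0,0],[0,0,0],[0,0,0],[0,0,0]])

```text
clock: 2.6
tool_pos: [0.5003, 0.0332, 0.2572]
eef_rot: [0.988, -0.156, -0.0, 0.001]
contact_force: [-0.0, 0.2, -0.6]
opening: 0.005
finger_force: 0.0
```

>>> servo_tool(translation=[[0,-0.002,0.039],[0,0,0.039],[0,0,0.039],[0,0,0.039],[0,0,0],[0,0,0]], turn=[[0,0,0],[0,0,0],[0,0,0],[0,0,0],[0,0,0],[0,0,0]])

```text
clock: 3.35
tool_pos: [0.5019, 0.0346, 0.1024]
eef_rot: [0.988, -0.157, 0.001, 0.0]
contact_force: [0.5, -1.0, 1.2]
opening: 0.006
finger_force: 0.0
```

```bash
python3 - <<'E'
from h import *
b=optics.snapshot("scene")["img"][130:260,200:360,::-1]; w=optics.snapshot("wrist")["img"][...,::-1]
b=cv2.resize(b,(517,420))
cv2.imwrite("pics/c1.png",cv2.resize(np.hstack([b,w]),(800,312)))
print(r.get_state()["tool_pos"],r.get_state()["contact_force"])
E
```

```text
[0.50241279 0.03518517 0.10300245] [-0.24491056 -0.01056237 -0.35439836]
```

View pics/c1.png

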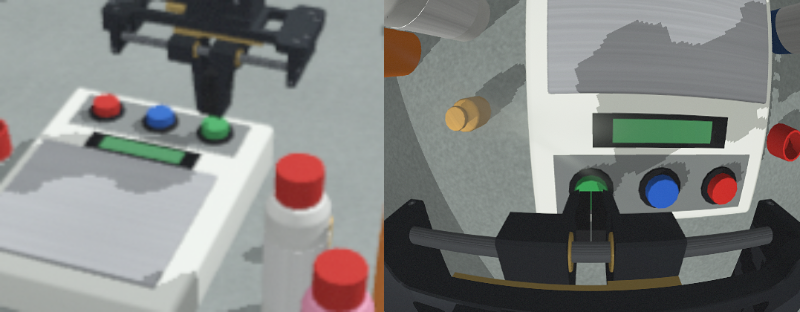

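The fingertips hang right over the green key, at (215,110) in the left half and (590,190) in the right. They are 15 mm above it. Pressing gently.

>>> servo_tool(translation=[[0,0,0.008],[0,0,0.006],[0,0,0.002],[0,0,0.002],[0,0,0.0015],[0,0,0]], turn=[[0,0,0],[0,0,0],[0,0,0],[0,0,0],[0,0,0],[0,0,0]])

```text
clock: 4.2
tool_pos: [0.5017, 0.0358, 0.0819]
eef_rot: [0.988, -0.156, 0.0, -0.0]
contact_force: [1.9, 0.7, 2.2]
opening: 0.004
finger_force: 1.0
```

>>> servo_tool(translation=[[0,0,0.001],[0,0,0.001],[0,0,0]], turn=[[0,0,0],[0,0,0],[0,0,0]])

```text
clock: 4.58
tool_pos: [0.5017, 0.0358, 0.0801]
eef_rot: [0.988, -0.156, 0.0, -0.0]
contact_force: [1.1, 0.4, 5.5]
opening: 0.004
finger_force: 3.0
```

```bash
python3 -c "
from h import *
for _ in range(4): optics.snapshot('scene'); s=r.get_state(); print(s['tool_pos'],s['contact_force'])"
```

```text
[0.50169735 0.03579766 0.08014052] [0.6408015  0.61037632 6.25928396]
[0.50170587 0.03578228 0.08011826] [ 1.02192129 -0.0966863   5.98152482]
[0.50171268 0.03578566 0.08015024] [1.10669198 0.732016   6.11990374]
[0.50170558 0.0357758  0.08012382] [0.1372732  1.03900198 5.9978831 ]
```

>>> servo_tool(translation=[[0,0,-0.015],[0,0,-0.03],[0,0,-0.03],[0.038,0.015,0],[0.038,0.014,0],[0.038,0.014,0],[0.035,0.014,0],[0,0,0],[0,0,0]], turn=[[0,0,0],[0,0,0],[0,0,0],[0,0,0],[0,0,0],[0,0,0],[0,0,0],[0,0,0],[0,0,0]])

```text
clock: 5.9
tool_pos: [0.6243, -0.0637, 0.1548]
eef_rot: [0.988, -0.156, -0.001, -0.0]
contact_force: [-0.2, -0.5, 0.7]
opening: 0.007
finger_force: 0.0
```

```bash
python3 - <<'E'
from h import *
t=optics.snapshot("top"); s=optics.snapshot("scene")
for a in(t,s):
    P=pts(a); hsv=cv2.cvtColor(a["img"],cv2.COLOR_RGB2HSV)
    for n,lo,hi,c in(("green",50,80,(.5,.035)),("blue",105,125,(.483,-.018))):
        m=(cv2.inRange(hsv,(lo,120,50),(hi,255,255))>0)&(np.hypot(P[...,0]-c[0],P[...,1]-c[1])<.014)
        print(n,m.sum(),np.median(P[m],0),np.percentile(P[m][:,2],80) if m.any() else "")
cv2.imwrite("pics/c2.png",np.hstack([cv2.resize(s["img"][130:280,160:360,::-1],(400,300)),cv2.resize(t["img"][130:330,200:467,::-1],(400,300))]))
q=r.get_state(); print(q["tool_pos"],q["contact_force"])
E
```

```text
green 179 [0.50043299 0.03455202 0.06096239] 0.06218542205769466
blue 197 [ 0.48225129 -0.01850302  0.06899644] 0.06980081975083417
green 59 [0.50268131 0.03461885 0.06147583] 0.06247829428323439
blue 56 [ 0.49093123 -0.02119735  0.06781648] 0.0698679021636981
[ 0.62436559 -0.06306497  0.15492783] [-0.23042063  0.21012808  0.48179284]
```

View pics/c2.png

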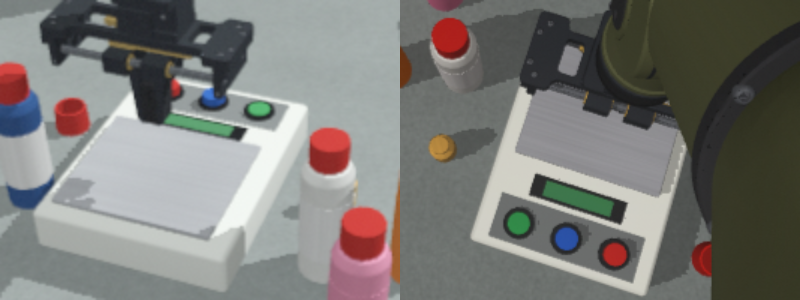

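Green is in: its top reads about 61 mm against 69 mm for blue, and at (259,108) in the left half it lies flat. The tool is over the pan middle, with both cans clear. Dipping the pan.

>>> servo_tool(translation=[[0,0,0.025],[0,0,0.025],[0,0,0.01],[0,0,0.004],[0,0,0.003],[0,0,0.0025],[0,0,0],[0,0,0]], turn=[[0,0,0],[0,0,0],[0,0,0],[0,0,0],[0,0,0],[0,0,0],[0,0,0],[0,0,0]])

```text
clock: 7.0
tool_pos: [0.6259, -0.0642, 0.0859]
eef_rot: [0.988, -0.156, 0.0, -0.0]
contact_force: [-0.3, 1.1, 3.6]
opening: 0.002
finger_force: 1.2
```

```bash
python3 -c "
from h import *
for _ in range(3): a=optics.snapshot('top'); s=r.get_state(); print(s['tool_pos'],s['contact_force'])
P=pts(a);m=(abs(P[...,2]-.07)<.012)&(np.hypot(P[...,0]-.58,P[...,1]+.05)<.02);print(np.median(P[m],0))"
```

```text
[ 0.62595976 -0.06424812  0.08583283] [-0.38650206  0.34412994  2.01674408]
[ 0.62593381 -0.06424419  0.08577727] [0.41374179 1.13464049 3.16862391]
[ 0.62595243 -0.06423827  0.0857405 ] [-0.18599339  0.28366225  2.41507816]
[ 0.57961211 -0.04968211  0.06679932]
```

>>> servo_tool(translation=[[0,0,0.0015],[0,0,0],[0,0,-0.012],[0,0,-0.03],[0,0,-0.03],[-0.05,0,0],[-0.05,0,0],[-0.05,0,0],[0,0,0],[0,0,0]], turn=[[0,0,0],[0,0,0],[0,0,0],[0,0,0],[0,0,0],[0,0,0],[0,0,0],[0,0,0],[0,0,0],[0,0,0]])

```text
clock: 8.4
tool_pos: [0.484, -0.0186, 0.1564]
eef_rot: [0.988, -0.156, 0.001, 0.0]
contact_force: [1.2, 0.6, -0.1]
opening: 0.005
finger_force: 0.0
```

```bash
python3 -c "
from h import *
a=optics.snapshot('scene'); s=r.get_state(); print(s['tool_pos'],s['contact_force'])
P=pts(a);m=(abs(P[...,2]-.07)<.012)&(np.hypot(P[...,0]-.62,P[...,1]+.06)<.03);print(np.median(P[m],0))"
```

```text
[ 0.48457939 -0.01872448  0.15627769] [ 1.06941842 -0.12566577  0.65926463]
[ 0.6200923  -0.05982476  0.07043796]
```

The pan is back up at 70 mm and the tool is over blue. Pressing blue.

>>> servo_tool(translation=[[0,0,0.025],[0,0,0.025],[0,0,0.014],[0,0,0.004],[0,0,0.003],[0,0,0.003],[0,0,0.001],[0,0,0],[0,0,0]], turn=[[0,0,0],[0,0,0],[0,0,0],[0,0,0],[0,0,0],[0,0,0],[0,0,0],[0,0,0],[0,0,0]])

```text
clock: 9.57
tool_pos: [0.4833, -0.0186, 0.0812]
eef_rot: [0.988, -0.156, 0.001, 0.0]
contact_force: [0.1, -3.0, 2.9]
opening: 0.005
finger_force: 2.0
```

```bash
python3 -c "
from h import *
for _ in range(3): a=optics.snapshot('top'); s=r.get_state(); print(s['tool_pos'],s['contact_force'])"
```

```text
[ 0.48327588 -0.01852679  0.08117948] [ 0.31370598 -1.99111723  4.03290224]
[ 0.48329541 -0.01854342  0.08115622] [ 0.52225863 -1.88821145  4.57326155]
[ 0.48327262 -0.01854211  0.08110167] [-0.07065411 -2.97537334  4.90364534]
```

>>> servo_tool(translation=[[0,0,-0.01],[0,0,-0.03],[0,0,-0.04],[0,0,-0.04],[-0.03,0,-0.02],[0,0,0],[0,0,0],[0,0,0]], turn=[[0,0,0],[0,0,0],[0,0,0],[0,0,0],[0,0,0],[0,0,0],[0,0,0],[0,0,0]])

```text
clock: 10.72
tool_pos: [0.4548, -0.009, 0.2202]
eef_rot: [0.988, -0.156, -0.0, 0.0]
contact_force: [-0.4, 0.5, -0.1]
opening: 0.006
finger_force: 0.0
```

```bash
python3 - <<'E'
from h import *
s=optics.snapshot("scene"); d=np.load("s0.npz")
P=pts(s); hsv=cv2.cvtColor(s["img"],cv2.COLOR_RGB2HSV)
for n,lo,hi,c in(("green",50,80,(.503,.035)),("blue",105,125,(.489,-.018)),("red",0,5,(.472,-.071))):
    m=(cv2.inRange(hsv,(lo,120,50),(hi,255,255))>0)&(np.hypot(P[...,0]-c[0],P[...,1]-c[1])<.016)
    print(n,m.sum(),np.median(P[m],0))
df=cv2.absdiff(s["img"],d["scene_img"]).max(2)[150:330,140:400]; print("changed px",(df>40).sum())
cv2.imwrite("pics/c3.png",cv2.resize(s["img"][120:330,140:400,::-1],(780,600)))
print(r.get_state()["tool_pos"])
E
```

```text
green 64 [0.50246569 0.03476557 0.0614088 ]
blue 95 [ 0.49112055 -0.01790267  0.06814708]
red 83 [ 0.47319578 -0.07013326  0.06869937]
changed px 151
[ 0.45468556 -0.00906169  0.22018571]
```

View pics/c3.png

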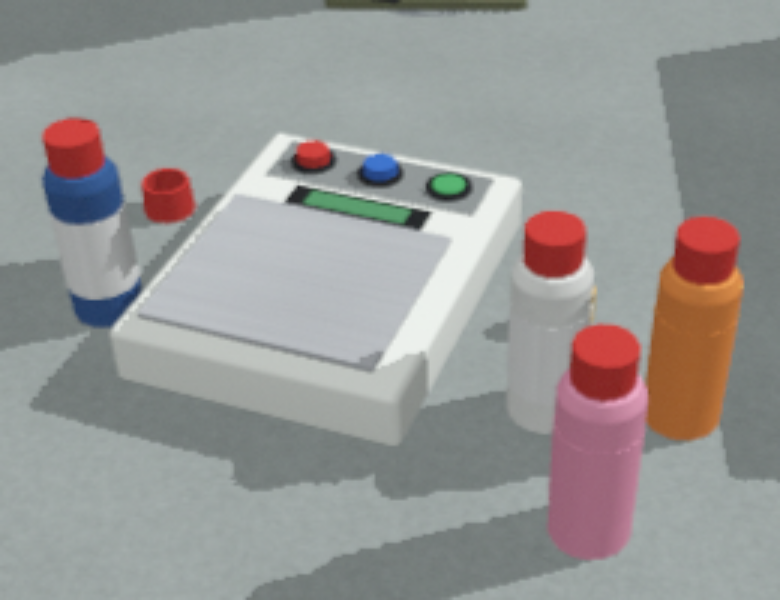

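Green is in at (449,185). Blue (380,168) and red (313,156) are out, the pan is level, and the cans, cap and weight have not moved. Handing in.

```bash
python3 -c "
from h import *
print(r.finish_job())"
```

```text
the job is handed in; nothing more can be done
None
```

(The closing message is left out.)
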